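# Lock the chopping board into its base

## Robot

A 6-joint arm with a two-finger parallel gripper is mounted at the origin on a cart in front of the work surface, level with it; the furniture and walls round the work are solid. World frame = base frame: x ahead of the robot, y to its left, z up, the work surface at z = 0. Lengths are in mm, angles in rad, forces in N, time in s.
With the tool pointing down it reaches from about 350 to 875 mm from the base axis. Payload 4.2 kg.
Tool frame: the origin (TCP) lies midway between the tips of the shut fingers; the grasp point (between the pads) lies 19 mm behind it; z points along the fingers, y is the direction in which the jaws open and shut (so a half turn about z gives the same grasp; the last joint's range is limited). The gripper opens to 85 mm and grips with 20 to 120 N. Pads are 22 mm wide; open, the fingers measure 114 mm over their backs; the gripper's body (76 mm by 85 mm) begins 54 mm behind the grasp point. The pads swing forward as they close: fully open they stand 13 mm farther back than shut.
Start: joints at [1.607, 0.385, 0.008, 0, -1.194, -0.259], TCP at [138.069, 609.538, 231.312] pointing down, gripper open.
Joint ranges: [-3.14, 3.14], [-1.21, 2.06], [-1.07, 1.41], [-3.16, 2.05], [-2.99, -0.16], [-3.1, 3.1]. Speed limits (rad/s): [2.79, 2.79, 3.14, 3.14, 3.14, 3.14].

## Interface

Orientations are given as a unit quaternion [x, y, z, w].
In Python, from bench import arm gives the robot as it stands. The module is installed in compiled form; this text tells all that it offers.
- The arm moves only by the tool drive_tool, never from a script. Its argument "moves" is a list that holds one entry, the list of rows, each a list of 7 numbers: the opening, from 0 (shut) to 1 (fully open), then the shift along the tool's x, y, z in m, then the turn, a rotation vector about the tool's x, y, z in rad. In form: [[[hand, dx, dy, dz, wx, wy, wz], ...]]. A call has 1 to 20 rows; each row shifts and turns the pose as measured when the row begins, along the tool's axes as they then stand; what a row does not reach is not made up. A row lasts 1/10 s, in which the tool goes at most 50 mm and 8.59 degrees, less where a joint would pass 70% of its speed; a pose out of reach is approached as far as the arm can. A call with a gripper value outside its range is refused whole. The fingers move at their own pace and stop on an object; the grip force is fixed at half the most. Time passes only in rows, so rows that do not move let the fingers close. It gives the time, the measured TCP pose, the force and the opening at its end, in the units of the state.
- arm.read_state(): the state, without advancing time (a new reading comes with each control period).
- arm.get_image(name): name is "side" or "top"; returns (picture, depth): 480x640x3 uint8, red, green, blue; 480x640 float32, mm along the optical axis (not along the pixel's ray), 0 where there is no reading.
- arm.camera_params(name): a dict with "fov_y" (degrees; the focal length in pixels is half the picture's height over the tangent of half this angle, whatever the lens; pixels are square), "cx", "cy" (the principal point, pixels), "world_from_camera" (4x4, takes a point from camera to world coordinates). Camera axes: x right, y down, z forward; pixel columns grow to the right and rows downward; lengths in mm; the calibration is good to about 2 mm. A picture is of the moment at which its call begins. camera_params takes no time and is no camera call.
- arm.job_done(): hands the job in, once; it reports no verdict.
The state is a dict: "clock": time; "joints": joint angles; "joint_vel": joint speeds; "joint_efforts": joint torques, N m; "position": TCP position; "ee_rot": TCP orientation; "contact_force": force on the tool from outside, world axes, zero at the start; "wrist_torque": the same for the moment, N m; "gripper_width": finger opening in mm.
Only numpy, scipy, OpenCV 4.12 (cv2) and the standard library are available. Lean on these libraries where they do the work, as an engineer would, in place of code of your own. Each camera call takes 0.05 s, during which the arm holds its last target.

## Task

Slide the chopping board back on its wooden base until it sits square and snug against the fence at the far end, about in the middle from left to right as it is now. Then press down the raised nose of the metal rocker catch at the front of the base until it snaps over and stays down in front of the board's near edge. Feel for the stops and be gentle: never more than 20 N on the board or 15 N on the catch and base. Do not disturb the other things.

Things in the scene. Friction and masses are not known exactly. Their poses are not given: they have to be found in the camera images.
- station: wooden base, fixed. Origin on the worktop under the middle of the line where the board's near edge lies once home; x points to the fence, y left along it, z up. Plate 6 mm thick, x -10 to 225, y +-125 mm, and a tongue 75 mm wide to x = -127 mm under the catch. Over 15 N from the robot on base, fence or catch is a fault.
- fence (a point): middle of the upper edge of the fence's near face: station x = 200 mm, y = 0, z = 42 mm. The fence is a rigid wooden bar along y, y +-125 mm.
- catch_foot (a point): on the plate under the catch's pin: station x = -82 mm, y = 0, z = 6 mm. The pin lies along y between two cheeks (x +-13, y +-19, top 62 mm above here; thumb nuts to y +-26). The pin is clamped at 26 to 42 mm above this point; its height is different each time and NOT measured: find the catch by touch. It does not give.
- catch_zone (a point): station x = -18 mm, y = 0, on the worktop, straight below where to press the nose. The steel rocker's nose runs from the pin towards the board, 80 mm long, 28 mm wide, ribbed on top 48 to 80 mm from the pin. Shut, its top is level, 5 mm above the pin. Its tooth then stands before the board's near edge; if the board is over 3 to 6 mm short, it lands on the board.
- catch (a joint): rocker angle, rad: 0 = open (nose raised 0.42 rad, its tip some 33 mm), 0.42 = shut, on a hard stop. A spring drives it to either end from its centre at 0.37. Pressed 64 mm from the pin it takes about 8 N to start, less and less until 0.37; from there the nose snaps down by itself, about 4 mm, onto the stop, and the force on the finger vanishes.
- board_center (a point): centre (half-way up) of the loose wooden chopping board, 200 (its x) x 300 (y) x 22 mm, 0.34 to 0.46 kg, on the plate: top at z = 28 mm, this point at 17 mm. Home is station x = 100 mm; it starts 10 to 28 mm short and up to 0.05 rad askew. Push its near edge on either side of the catch; it slides with 2 to 7 N. Over 20 N from the robot is a fault.
- garlic_center (a point): centre of a loose garlic bulb, 60 mm across and 59 mm high; a bystander
- timer_center (a point): centre of a loose round red-topped wind-up kitchen timer, 62 mm across and 54 mm high; a bystander
- mug_center (a point): centre of the body of a loose white mug, 90 x 124 x 100 mm high; a bystander left of the base
- board: the same chopping board; origin at the centre of its underside, axes as above

How it is judged (in metres and radians):
On the way, in this order (a step that is already met when the one before it is completed fails the run):
1. the board sits against the fence, square, with the catch still open (x of board_center in the frame of station above 0.0975 m and y of board_center in the frame of station between -0.025 and 0.025 m and z of board_center in the frame of station below 0.021 m and angle between the x axis of board_center and the x axis of station, either way round below 0.025 rad and value of joint catch below 0.1 rad), for 0.2 s.
2. the catch has snapped over in front of the home board (x of board_center in the frame of station above 0.0975 m and y of board_center in the frame of station between -0.025 and 0.025 m and z of board_center in the frame of station below 0.021 m and angle between the x axis of board_center and the x axis of station, either way round below 0.025 rad and value of joint catch above 0.395 rad), for 0.2 s.
At the end, for the whole second after the job is handed in: the board lies flat on the base within 2.5 mm of the fence at its middle, square to it within 0.025 rad, within 25 mm of the middle from left to right and at rest, and the catch is shut (joint over 0.395 of 0.42) (all of step 2 and linear speed of board below 0.01 m/s); the robot touches nothing.
It fails at once if the robot pushes on the base or catch with more than 15 N or on the board with more than 20 N (contact force between station and the fingers above 15 N or contact force between station and the arm above 15 N or contact force between board and the fingers above 20 N or contact force between board and the arm above 20 N).
It fails at once if a bystander is moved by more than 15 mm (distance of any of garlic_center, timer_center, mug_center from where it was at the start of the episode above 0.015 m).
It also fails if it takes over 64 s, if anything falls off the work surface, if the arm or the gripper's body presses on something with over 40 N, if the wrist force passes 120 N, or if a joint passes its speed limit or range.

## Working session

There is one attempt and no reset: what is moved stays moved. The work goes in short steps, Python scripts to look and compute and a tool call to move; the robot and the scene stay as the last step left them, time stands still between calls to the robot, and variables do not carry over. Pictures are saved under pics/ and viewed, and the job is handed in when it is done.

Besides the shell and the picture viewer there is one more tool, called after "Call:" as a command line: name --argument value ..., lists and objects as JSON in quotes. drive_tool: Moves the arm, as the interface text tells. Its arguments: {"type":"object","properties":{"moves":{"type":"array","items":{"type":"array","items":{"type":"array","items":{"type":"number"}}}}},"required":["moves"]}

```bash
mkdir -p pics; python3 - <<'E'
from bench import arm
import cv2,numpy as np
for n in("side","top"):
    p,d=arm.get_image(n); cv2.imwrite(f"pics/{n}0.png",p[:,:,::-1]); np.savez(f"{n}0.npz",p=p,d=d)
    c=arm.camera_params(n); print(n,c["fov_y"],c["cx"],c["cy"]); print(np.round(c["world_from_camera"],3).tolist(),(d>0).mean())
s=arm.read_state(); print(s)
E
```

```text
side 55.449095558090775 314.56246408028994 247.89001318569115
[[0.233, -0.758, 0.609, -68.518], [-0.973, -0.181, 0.146, -160.697], [-0.0, -0.626, -0.779, 925.732], [0.0, 0.0, 0.0, 1.0]] 0.99619140625
top 52.7526018707324 320.8510622117223 248.83492394142817
[[-0.003, -0.996, 0.091, 462.49], [-1.0, 0.002, -0.003, -9.653], [0.002, -0.091, -0.996, 1179.31], [0.0, 0.0, 0.0, 1.0]] 0.995869140625
{'clock': 0.1, 'joints': array([ 1.60660687e+00,  3.85476661e-01,  6.76010443e-03, -4.22487680e-04,
       -1.19398069e+00, -2.58577333e-01]), 'joint_vel': array([ 0.00036181, -0.00374502,  0.00607944,  0.00124579, -0.00062678,
        0.00045525]), 'joint_efforts': array([-1.74292331e-04, -3.93317091e+01,  1.88930351e+01,  4.19794545e+00,
       -2.61113244e-03,  3.00261064e-06]), 'position': array([137.96561801, 609.05330098, 230.33369448]), 'ee_rot': array([ 9.93794149e-01, -1.11230608e-01, -5.48283668e-05,  9.68981616e-04]), 'contact_force': array([-0.15744401,  0.70139567,  0.32599896]), 'wrist_torque': array([ 0.01159724,  0.02671201, -0.02192328]), 'gripper_width': 85.51774807441602}
```

View pics/side0.png

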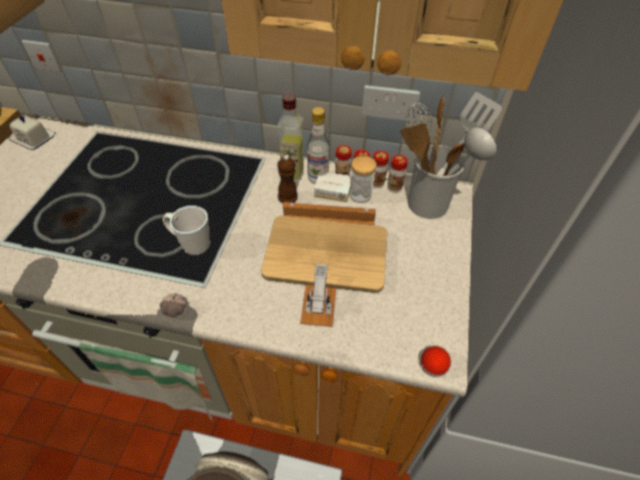

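View pics/top0.png

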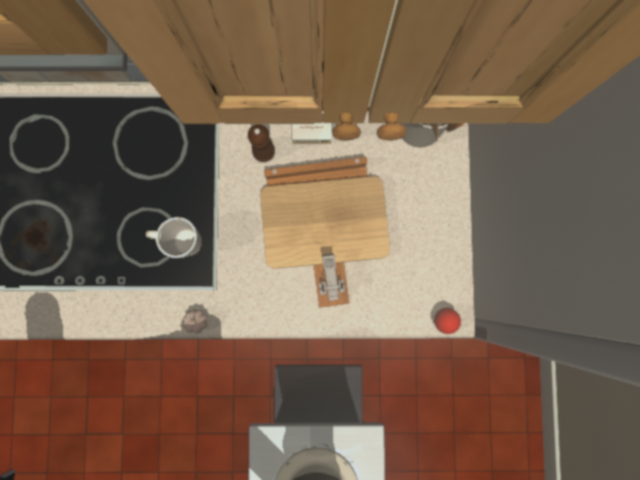

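The arm is off to the left. In the top view the board is at about (325,222), the fence at (315,170), the catch at (331,285), mug (175,237), garlic (194,320) and timer (447,320). I'll zoom in on the station.

```bash
cat > h.py <<'E'
import numpy as np,cv2
from bench import arm
def cam(n):
    c=arm.camera_params(n); f=240/np.tan(np.radians(c["fov_y"]/2)); return f,c["cx"],c["cy"],np.array(c["world_from_camera"])
def ray(n,u,v,z):
    f,cx,cy,T=cam(n); d=T[:3,:3]@np.array([(u-cx)/f,(v-cy)/f,1]); o=T[:3,3]; return o+d*(z-o[2])/d[2]
def dep(n,u,v,D):
    f,cx,cy,T=cam(n); z=D[int(round(v)),int(round(u))]; return T[:3,:3]@(np.array([(u-cx)/f,(v-cy)/f,1])*z)+T[:3,3]
def proj(n,P):
    f,cx,cy,T=cam(n); p=T[:3,:3].T@(np.array(P)-T[:3,3]); return p[0]/p[2]*f+cx,p[1]/p[2]*f+cy
E
python3 - <<'E'
import numpy as np,cv2
p=np.load("top0.npz")["p"]; c=p[145:315,250:400,::-1]
cv2.imwrite("pics/topz.png",cv2.resize(c,None,fx=3.5,fy=3.5,interpolation=cv2.INTER_CUBIC))
p=np.load("side0.npz")["p"]; c=p[195:335,250:400,::-1]
cv2.imwrite("pics/sidez.png",cv2.resize(c,None,fx=4,fy=4,interpolation=cv2.INTER_CUBIC))
E
```

```text
(no output)
```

View pics/topz.png

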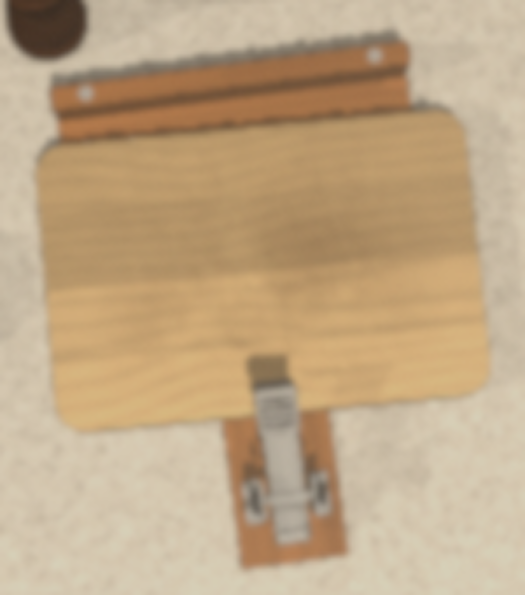

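View pics/sidez.png

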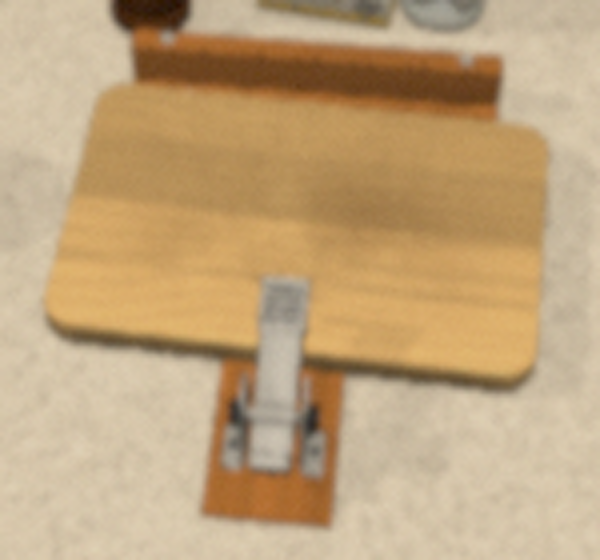

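```bash
python3 - <<'E'
from h import *
p=np.load("top0.npz")["p"]; D=np.load("top0.npz")["d"]
Z=lambda u,v:(250+(u+.5)/3.5-.5,145+(v+.5)/3.5-.5)
W=lambda q,z:ray("top",*Z(*q),z)[:2]
a,b=W((55,112),42),W((408,72),42); print("fence ends",a,b,np.linalg.norm(a-b),"mid",(a+b)/2)
t1,t2=W((242,568),6),W((347,552),6); print("tongue",t1,t2,np.linalg.norm(t1-t2))
m=(t1+t2)/2; f=(a+b)/2; x=(f-m); print("len (327)",np.linalg.norm(x),"yaw",np.arctan2(x[1],x[0]))
e=(a-b); print("yaw from fence",np.arctan2(-e[0],e[1]))
# side
S=lambda u,v:(250+(u+.5)/4-.5,195+(v+.5)/4-.5)
WS=lambda q,z:ray("side",*S(*q),z)[:2]
a,b=WS((135,48),42),WS((502,72),42); t1,t2=WS((203,514),6),WS((330,527),6)
print("side fence",a,b,np.linalg.norm(a-b),"tongue",t1,t2,np.linalg.norm(t1-t2)); m=(t1+t2)/2; f=(a+b)/2; x=f-m;print(f,m,np.linalg.norm(x),np.arctan2(x[1],x[0]))
# board
hsv=cv2.cvtColor(p,cv2.COLOR_RGB2HSV); print([hsv[v,u].tolist() for u,v in((300,200),(350,240),(335,292),(300,170),(310,181),(410,230))])
f_,cx,cy,T=cam("top"); v,u=np.mgrid[0:480,0:640]; P=np.stack([(u-cx)/f_*D,(v-cy)/f_*D,D],-1)@T[:3,:3].T+T[:3,3]
z=P[...,2]
for q in ((300,200),(350,240),(335,292),(410,230),(331,262),(331,270),(331,285)): print(q,np.round(P[q[1],q[0]],1))
B=((z>20)&(z<36)&(P[...,0]>330)&(P[...,0]<650)&(abs(P[...,1])<200)).astype(np.uint8)
B=cv2.morphologyEx(B,cv2.MORPH_OPEN,np.ones((5,5)))
c=max(cv2.findContours(B,0,1)[0],key=cv2.contourArea); r=cv2.minAreaRect(c); print("px rect",r)
w=np.array([ray("top",*q,28)[:2] for q in cv2.boxPoints(r)]); print("corners",w.round(1).tolist(),w.mean(0)); d=[w[(i+1)%4]-w[i] for i in range(4)]; print([ (np.linalg.norm(k).round(1),np.degrees(np.arctan2(k[1],k[0])).round(2)) for k in d])
E
```

```text
fence ends [740.3459284  119.70484963] [ 767.73478048 -121.89085949] 243.1432414937137 mid [754.04035444  -1.09300493]
tongue [429.46338467  -7.29732812] [440.20834284 -79.63260249] 73.1289685694542
len (327) 322.0044873896275 yaw 0.13197084584410393
yaw from fence 0.11288451807079494
side fence [740.58590246 118.88227557] [ 775.91871064 -123.34344378] 244.78910606202012 tongue [428.58784228  -8.32988171] [437.26401999 -80.53692932] 72.72643111952907
[758.25230655  -2.2305841 ] [432.92593114 -44.43340552] 328.0523261233881 0.1290041336213426
[[17, 109, 189], [18, 109, 199], [20, 33, 178], [13, 142, 156], [15, 123, 133], [19, 45, 213]]
(300, 200) [686.7  37.5  25.7]
(350, 240) [589.  -82.4  27.6]
(335, 292) [465.1 -45.2  47.1]
(410, 230) [ 616.6 -232.    -1.2]
(331, 262) [533.2 -35.6  76.3]
(331, 270) [515.5 -35.7  65.1]
(331, 285) [481.3 -35.9  50.1]
px rect ((325.591064453125, 240.50743103027344), (51.31878662109375, 126.66997528076172), 88.9583740234375)
corners [[647.5, 129.1], [652.4, -175.4], [528.8, -175.7], [524.1, 125.8]] [588.1893159  -24.06271684]
[(np.float64(304.6), np.float64(-89.08)), (np.float64(123.6), np.float64(-179.85)), (np.float64(301.6), np.float64(90.9)), (np.float64(123.4), np.float64(1.51))]
```

```bash
cat >> h.py <<'E'
O=np.array([559.,-27.5]); YAW=0.129
R=np.array([[np.cos(YAW),-np.sin(YAW)],[np.sin(YAW),np.cos(YAW)]])
def st(w): return (np.asarray(w)[...,:2]-O)@R
def wo(s): return O+R@np.array(s)
def board(n,p):
    hsv=cv2.cvtColor(p,cv2.COLOR_RGB2HSV); h,s,v=cv2.split(hsv)
    m=((h>=15)&(h<=22)&(s>75)&(v>130)).astype(np.uint8)
    poly=np.array([proj(n,[*wo(q),28]) for q in((-45,170),(197,170),(197,-170),(-45,-170))]).astype(np.int32)
    k=np.zeros_like(m); cv2.fillPoly(k,[poly],1); m&=k
    m=cv2.morphologyEx(m,cv2.MORPH_OPEN,np.ones((5,5)))
    c=max(cv2.findContours(m,0,1)[0],key=cv2.contourArea)
    W=np.array([ray(n,*q,28)[:2] for q in c[:,0].astype(float)])
    S=st(W); return S,m
E
python3 - <<'E'
from h import *
for n in("top","side"):
    p=np.load(n+"0.npz")["p"]; S,m=board(n,p); print(n,"bbox",S.min(0),S.max(0),cv2.minAreaRect(S.astype(np.float32)))
    for side in(-1,1):
      for yr in((-110,-45),(45,110)):
        q=S[(S[:,1]>yr[0])&(S[:,1]<yr[1])&((S[:,0]<40) if side<0 else (S[:,0]>140))]; print(side,yr,len(q),np.median(q,0).round(1), np.polyfit(q[:,1],q[:,0],1).round(4))
    pp=p.copy()
    pp[m>0]=pp[m>0]//2+[0,60,120]
    for q in((0,0,6),(-82,0,6),(-18,0,0),(200,125,42),(200,-125,42),(200,0,42),(-127,37.5,6),(-127,-37.5,6)):
        u,v=proj(n,[*wo(q[:2]),q[2]]); cv2.circle(pp,(int(round(u)),int(round(v))),1,(255,0,255),-1)
    cv2.imwrite(f"pics/{n}_m.png",cv2.resize(pp[140:340,220:420,::-1],None,fx=3,fy=3,interpolation=cv2.INTER_NEAREST))
E
```

```text
top bbox [ -28.88313971 -154.69368872] [181.43574254 148.23094609] ((75.37560272216797, -3.584228515625), (298.3039245605469, 203.46995544433594), 87.80252075195312)
-1 (-110, -45) 27 [-26.7 -78.1] [  0.0351 -23.8982]
-1 (45, 110) 27 [-21.1  77.7] [  0.0387 -24.1245]
1 (-110, -45) 27 [172.3 -76.6] [2.640000e-02 1.744125e+02]
1 (45, 110) 26 [178.1  77.7] [1.150000e-02 1.772273e+02]
side bbox [ -31.85572142 -154.21832943] [182.22893776 149.18049196] ((75.88343048095703, -3.27740478515625), (300.88165283203125, 208.6036834716797), 88.26874542236328)
-1 (-110, -45) 27 [-28.4 -77.6] [  0.0411 -25.3092]
-1 (45, 110) 27 [-23.6  78.1] [ 1.96000e-02 -2.51577e+01]
1 (-110, -45) 25 [174.7 -77.4] [-2.480000e-02  1.727549e+02]
1 (45, 110) 25 [179.8  77.4] [-1.800000e-02  1.812444e+02]
```

View pics/top_m.png

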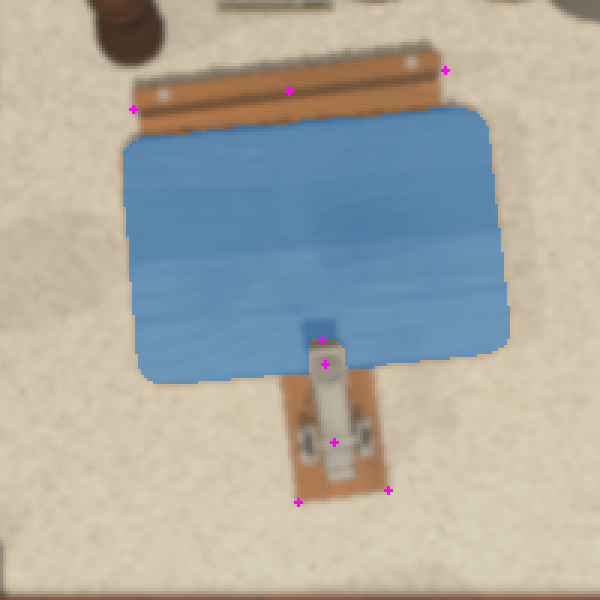

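View pics/side_m.png

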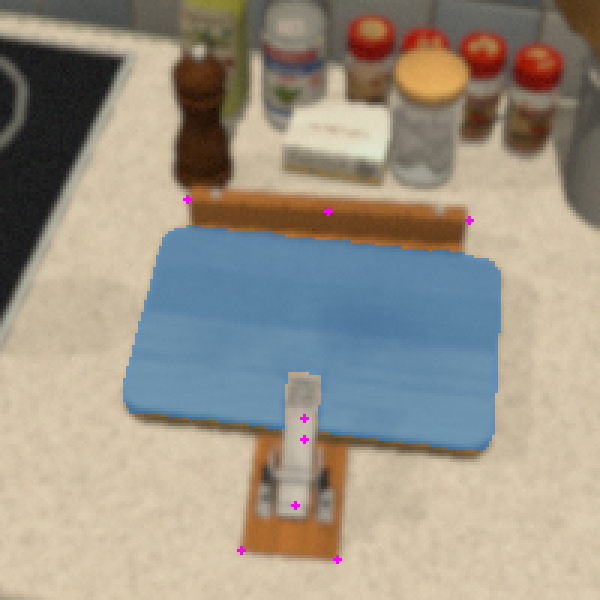

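The overlays line up with the fence, the tongue corners and the board. The board's near edge is at station x ≈ -24 mm, with a yaw of about -0.036, and its right side is farther from the fence. I'll turn the tool square to the station and carry it over.

```bash
cat >> h.py <<'E'
from scipy.spatial.transform import Rotation as Ro
def pose():
    s=arm.read_state(); return np.array(s["position"]),Ro.from_quat(s["ee_rot"]),s
def Rdes(): # tool x along station x, z down
    return Ro.from_euler("z",YAW)*Ro.from_quat([1,0,0,0])
def go(sx,sy,z):
    p,r,s=pose(); t=np.array([*wo((sx,sy)),z]); 
    rv=(r.inv()*Rdes()).as_rotvec()
    print("t",round(s["clock"],2),"st",st(p).round(1),"z",p[2].round(1),"F st",(s["contact_force"][:2]@R).round(2),s["contact_force"][2].round(2),"j",np.round(s["joints"],2).tolist(),"w",round(s["gripper_width"],1))
    print("rotvec",rv.round(4),"shift mm now-frame",r.inv().apply(t-p).round(1),"des-frame",Rdes().inv().apply(t-p).round(1))
E
python3 - <<'E'
from h import *
go(-75,-80,230); print(wo((-75,-80)))
D=np.load("top0.npz")["d"]
for q in((175,237),(194,320),(447,320)): print(dep("top",*q,D).round(0))
D=np.load("side0.npz")["d"]; print(dep("side",353,57,D).round(0),dep("side",300,45,D).round(0))
E
```

```text
t 0.1 st [-335.6  685.4] z 230.3 F st [-0.07  0.72] 0.33 j [1.61, 0.39, 0.01, -0.0, -1.19, -0.26] w 85.5
rotvec [ 1.900e-03  2.000e-04 -3.519e-01] shift mm now-frame [508.5 628.7   1.6] des-frame [2.606e+02 7.654e+02 3.000e-01]
[ 494.91457388 -116.48347127]
[598. 339.  18.]
[401. 282.  45.]
[ 400. -304.   50.]
[684. -49. 514.] [719.  55. 505.]
```

Call:
drive_tool --moves '[[[0,0,0,0,0,0,-0.088],[0,0,0,0,0,0,-0.088],[0,0,0,0,0,0,-0.088],[0,0,0,0,0,0,-0.088],[0,0.015,0.045,0,0,0,0],[0,0.015,0.045,0,0,0,0],[0,0.015,0.045,0,0,0,0],[0,0.015,0.045,0,0,0,0],[0,0.015,0.045,0,0,0,0],[0,0.015,0.045,0,0,0,0],[0,0.015,0.045,0,0,0,0],[0,0.015,0.045,0,0,0,0],[0,0.015,0.045,0,0,0,0],[0,0.015,0.045,0,0,0,0],[0,0.015,0.045,0,0,0,0],[0,0.015,0.045,0,0,0,0],[0,0.015,0.045,0,0,0,0],[0,0.015,0.045,0,0,0,0],[0,0.015,0.045,0,0,0,0],[0,0.015,0.045,0,0,0,0]]]'

```text
clock: 2.1
position: [486.0, -94.7, 229.8]
ee_rot: [0.997, 0.078, -0.001, 0.006]
contact_force: [0.2, 0.9, -0.8]
gripper_width: -0.3
```

```bash
python3 -c "
from h import *
go(-75,-80,120)"
```

```text
t 2.1 st [-81.  -57.2] z 229.8 F st [0.28 0.85] -0.77 j [0.14, 0.16, -0.31, 0.01, -1.1, 1.58] w -0.3
rotvec [0.0124 0.0032 0.0267] shift mm now-frame [  5.8  21.6 110. ] des-frame [  6.   22.8 109.8]
```

Call:
drive_tool --moves '[[[0,0.006,0.022,0,0,0,0],[0,0,0,0,0,0,0]]]'

```text
clock: 2.3
position: [496.7, -120.9, 228.4]
ee_rot: [0.997, 0.074, -0.002, 0.007]
contact_force: [0.1, -0.2, -0.2]
gripper_width: -0.0
```

```bash
python3 -c "
from h import *
go(-75,-80,120)"
```

```text
t 2.3 st [-73.8 -84.7] z 228.4 F st [ 0.12 -0.22] -0.24 j [0.09, 0.19, -0.28, 0.01, -1.11, 1.63] w -0.0
rotvec [0.0127 0.0056 0.0191] shift mm now-frame [ -0.5  -6.  108.4] des-frame [ -1.2  -4.7 108.4]
```

Call:
drive_tool --moves '[[[0,0,-0.005,0.04,0.0127,0.0056,0.019],[0,0,0,0.04,0,0,0],[0,0,0,0.04,0,0,0],[0,0,0,0.04,0,0,0],[0,0,0,0,0,0,0],[0,0,0,0,0,0,0]]]'

```text
clock: 2.9
position: [496.1, -114.0, 65.8]
ee_rot: [0.998, 0.064, 0.002, -0.0]
contact_force: [0.7, -0.2, 1.1]
gripper_width: -0.1
```

```bash
python3 -c "
from h import *
go(-60,-80,15)
p,d=arm.get_image('top'); cv2.imwrite('pics/top1.png',cv2.resize(p[140:340,200:440,::-1],None,fx=3,fy=3))"
```

```text
t 2.9 st [-73.5 -77.7] z 65.8 F st [ 0.65 -0.26] 1.07 j [0.09, 0.38, -0.49, -0.0, -0.7, 1.61] w -0.1
rotvec [-0.0002 -0.0042 -0.0003] shift mm now-frame [13.3  2.3 50.9] des-frame [13.5  2.3 50.8]
```

View pics/top1.png

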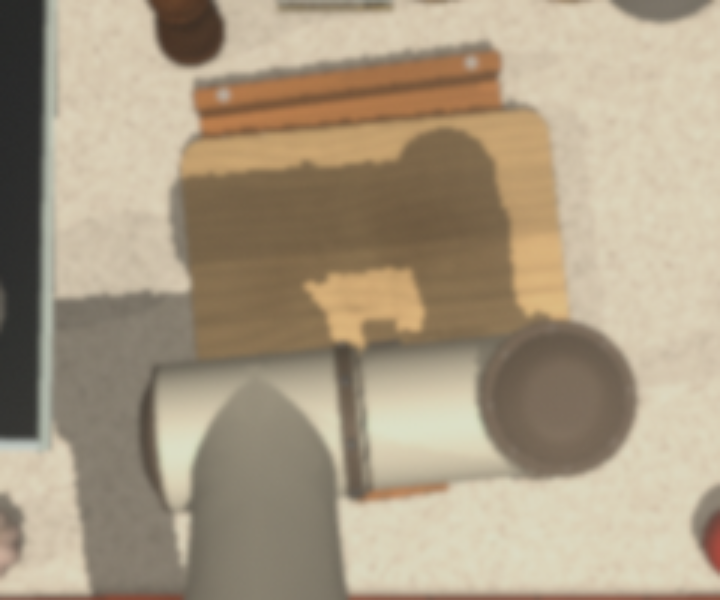

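```bash
python3 -c "
from h import *
p,d=arm.get_image('side'); cv2.imwrite('pics/side1.png',cv2.resize(p[120:400,170:450,::-1],None,fx=2.1,fy=2.1))
"
```

```text
(no output)
```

View pics/side1.png

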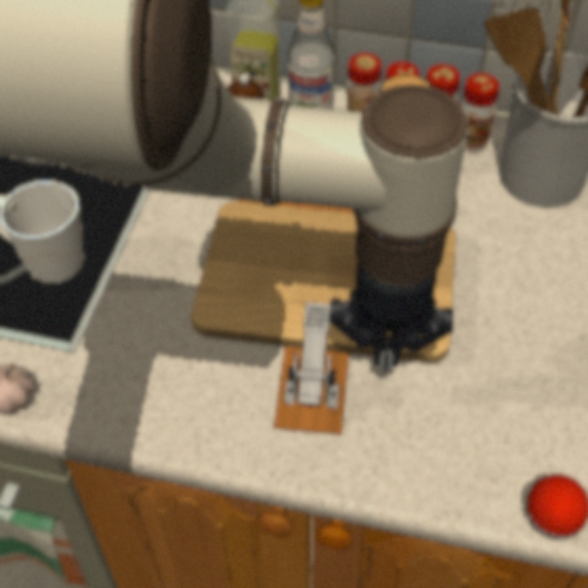

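The closed gripper's knuckles stick out sideways and come close to the nose, so I'll work farther out, at y ≈ -98, before going down.

Call:
drive_tool --moves '[[[0,0.005,0.02,0,0,-0.004,0],[0,0.005,0,0.016,0,0,0],[0,0,0,0.016,0,0,0],[0,0,0,0.012,0,0,0],[0,0,0,0,0,0,0],[0,0,0,0,0,0,0]]]'

```text
clock: 3.6
position: [518.9, -132.1, 34.5]
ee_rot: [0.998, 0.066, 0.014, 0.001]
contact_force: [0.1, -0.7, 0.3]
gripper_width: 0.0
```

```bash
python3 -c "
from h import *
go(-40,-97,15)"
```

```text
t 3.6 st [-53.2 -98.6] z 34.5 F st [-0.02 -0.74] 0.29 j [0.05, 0.45, -0.47, 0.0, -0.62, 1.65] w 0.0
rotvec [ 0.003  -0.0281  0.0028] shift mm now-frame [12.7 -1.6 19.9] des-frame [13.2 -1.6 19.5]
```

Call:
drive_tool --moves '[[[0,-0.004,0,0.008,0,-0.028,0],[0,0,0,0.006,0,0,0],[0,0,0,0.004,0,0,0],[0,0,0,0,0,0,0]]]'

```text
clock: 4.0
position: [516.1, -132.4, 17.2]
ee_rot: [0.998, 0.066, 0.001, 0.002]
contact_force: [0.2, -0.7, 1.2]
gripper_width: -0.2
```

```bash
python3 -c "
from h import *
go(-40,-97,15)"
```

```text
t 4.0 st [-56.  -98.5] z 17.2 F st [ 0.15 -0.73] 1.22 j [0.06, 0.49, -0.47, 0.01, -0.61, 1.64] w -0.2
rotvec [ 0.0035 -0.0016  0.0034] shift mm now-frame [16.  -1.5  2.2] des-frame [16.  -1.5  2.2]
```

Call:
drive_tool --moves '[[[0,0.003,0,0,0,0,0],[0,0.003,0,0,0,0,0],[0,0.002,0,0,0,0,0],[0,0.002,0,0,0,0,0],[0,0.002,0,0,0,0,0]]]'

```text
clock: 4.5
position: [529.2, -130.7, 17.3]
ee_rot: [0.998, 0.066, 0.001, 0.002]
contact_force: [0.4, -0.1, 0.8]
gripper_width: 0.2
```

```bash
python3 -c "
from h import *
go(-40,-97,15)"
```

```text
t 4.5 st [-42.9 -98.5] z 17.3 F st [ 0.37 -0.2 ] 0.8 j [0.06, 0.5, -0.44, 0.01, -0.63, 1.64] w 0.2
rotvec [ 0.0037 -0.0018  0.0036] shift mm now-frame [ 2.9 -1.5  2.3] des-frame [ 2.9 -1.5  2.3]
```

Tracking is good. I'll move on in 1.5 mm steps.

Call:
drive_tool --moves '[[[0,0.0015,0,0,0,0,0],[0,0.0015,0,0,0,0,0],[0,0.0015,0,0,0,0,0],[0,0.0015,0,0,0,0,0]]]'

```text
clock: 4.9
position: [532.5, -130.3, 17.0]
ee_rot: [0.998, 0.066, -0.002, 0.002]
contact_force: [-3.2, 0.3, 2.9]
gripper_width: 0.2
```

```bash
python3 -c "
from h import *
go(-40,-97,15)"
```

```text
t 4.9 st [-39.5 -98.5] z 17.0 F st [-3.13  0.74] 2.88 j [0.06, 0.51, -0.43, 0.01, -0.64, 1.64] w 0.2
rotvec [0.003  0.0051 0.0026] shift mm now-frame [-0.5 -1.5  2. ] des-frame [-0.5 -1.5  2. ]
```

Call:
drive_tool --moves '[[[0,0.0015,0,0,0,0,0],[0,0.0015,0,0,0,0,0],[0,0.0015,0,0,0,0,0],[0,0.0015,0,0,0,0,0]]]'

```text
clock: 5.3
position: [535.6, -130.4, 16.7]
ee_rot: [0.998, 0.065, -0.006, 0.002]
contact_force: [-4.0, -3.1, 2.8]
gripper_width: 0.1
```

```bash
python3 -c "
from h import *
go(-40,-97,15)"
```

```text
t 5.3 st [-36.5 -99. ] z 16.7 F st [-4.37 -2.56] 2.84 j [0.06, 0.51, -0.42, 0.01, -0.65, 1.64] w 0.1
rotvec [0.0027 0.0118 0.0014] shift mm now-frame [-3.5 -2.1  1.8] des-frame [-3.5 -2.   1.7]
```

Call:
drive_tool --moves '[[[0,0.002,0,0,0,0.004,0],[0,0.002,0,0,0,0.004,0],[0,0.002,0,0,0,0.004,0],[0,0.002,0,0,0,0.003,0],[0,0.002,0,0,0,0.002,0],[0,0.002,0,0,0,0.002,0]]]'

```text
clock: 5.9
position: [548.8, -129.0, 16.5]
ee_rot: [0.998, 0.065, 0.005, 0.001]
contact_force: [-3.3, -1.8, 2.3]
gripper_width: -0.1
```

```bash
python3 -c "
from h import *
go(-40,-97,15)
p,d=arm.get_image('side'); cv2.imwrite('pics/side2.png',cv2.resize(p[170:350,220:420,::-1],None,fx=3,fy=3))
"
```

```text
t 5.9 st [-23.1 -99.3] z 16.5 F st [-3.5  -1.39] 2.31 j [0.06, 0.52, -0.4, 0.0, -0.64, 1.64] w -0.1
rotvec [ 0.003  -0.0093  0.0015] shift mm now-frame [-16.9  -2.4   1.3] des-frame [-16.9  -2.3   1.5]
```

View pics/side2.png

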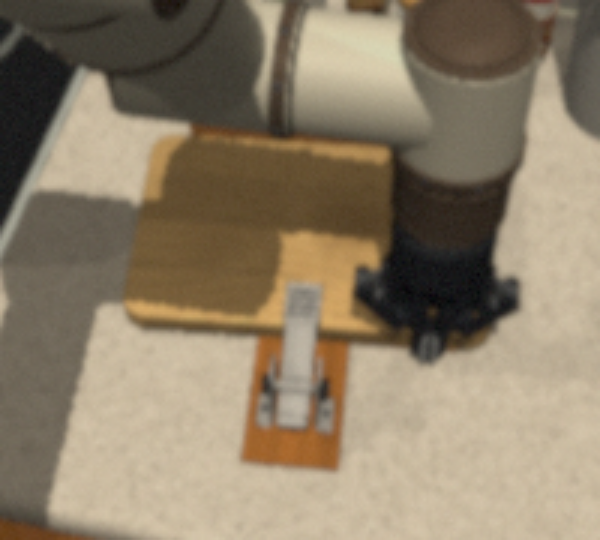

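Call:
drive_tool --moves '[[[0,-0.02,0,0,0,0,0],[0,-0.01,0,-0.02,0,0,0],[0,0,0,-0.04,0,0,0],[0,0,0,-0.04,0,0,0],[0,0,-0.04,-0.02,0,0,0],[0,0,-0.04,0,0,0,0],[0,0,-0.04,0,0,0,0],[0,0,-0.04,0,0,0,0],[0,0,-0.03,0,0,0,0],[0,0,0,0,0,0,0],[0,0,0,0,0,0,0]]]'

```text
clock: 7.05
position: [512.6, 72.1, 147.0]
ee_rot: [0.997, 0.068, 0.032, -0.006]
contact_force: [0.0, -0.4, -0.3]
gripper_width: -0.5
```

```bash
python3 -c "
from h import *
go(-60,98,60)"
```

```text
t 7.05 st [-33.2 104.7] z 147.0 F st [-0.05 -0.4 ] -0.32 j [0.46, 0.25, -0.43, 0.02, -0.83, 1.23] w -0.5
rotvec [-0.0071 -0.065   0.0065] shift mm now-frame [-32.4   7.2  85. ] des-frame [-26.8   6.7  87. ]
```

Call:
drive_tool --moves '[[[0,-0.028,0.006,0,-0.007,-0.065,0.006],[0,0,0,0.025,0,0,0],[0,0,0,0.03,0,0,0],[0,0,0,0.03,0,0,0],[0,0,0,0,0,0,0]]]'

```text
clock: 7.55
position: [491.5, 62.4, 60.4]
ee_rot: [0.998, 0.063, 0.007, -0.003]
contact_force: [-0.5, 0.0, -0.0]
gripper_width: -0.2
```

```bash
python3 -c "
from h import *
go(-55,98,17)"
```

```text
t 7.55 st [-55.4  97.8] z 60.4 F st [-0.46  0.09] -0.01 j [0.45, 0.37, -0.53, -0.0, -0.66, 1.24] w -0.2
rotvec [-0.0052 -0.0135 -0.0032] shift mm now-frame [-0.2  0.1 43.4] des-frame [ 0.4 -0.2 43.4]
```

Call:
drive_tool --moves '[[[0,0,0,0.018,-0.005,-0.013,-0.003],[0,0,0,0.015,0,0,0],[0,0,0,0.008,0,0,0],[0,0,0,0,0,0,0]]]'

```text
clock: 7.95
position: [497.3, 62.1, 22.2]
ee_rot: [0.998, 0.063, 0.005, -0.001]
contact_force: [-0.2, -0.1, 0.6]
gripper_width: -0.0
```

```bash
python3 -c "
from h import *
go(-55,98,17)
p,d=arm.get_image('side'); cv2.imwrite('pics/side3.png',cv2.resize(p[170:350,220:420,::-1],None,fx=3,fy=3))
"
```

```text
t 7.95 st [-49.6  96.8] z 22.2 F st [-0.16 -0.04] 0.61 j [0.45, 0.44, -0.55, 0.0, -0.57, 1.25] w -0.0
rotvec [-0.0021 -0.01   -0.0024] shift mm now-frame [-5.4 -1.1  5.1] des-frame [-5.4 -1.2  5.2]
```

View pics/side3.png

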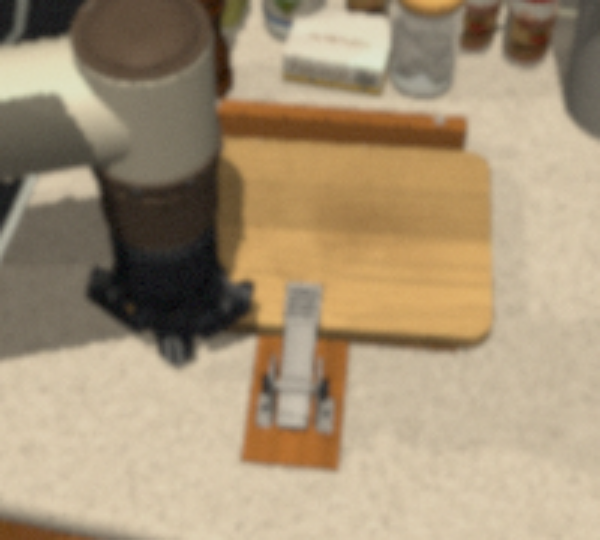

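```bash
python3 -c "
from h import *
p,d=arm.get_image('side'); S,m=board('side',p)
for a,b in((-125,-20),):
  for s in(0,1):
    q=S[(S[:,1]>a)&(S[:,1]<b)&((S[:,0]>140) if s else (S[:,0]<30))]; q=q[abs(q[:,0]-np.median(q[:,0]))<8]; print(s,len(q),np.polyfit(q[:,1],q[:,0],1))
"
```

```text
0 44 [ -0.0249484  -14.36910418]
1 40 [-3.00561456e-02  1.85827563e+02]
```

Call:
drive_tool --moves '[[[0,0.003,0,0.005,0,-0.008,0],[0,0.004,0,0,0,0,0],[0,0.004,0,0,0,0,0],[0,0.003,0,0,0,0,0],[0,0.003,0,0,0,0,0]]]'

```text
clock: 8.55
position: [518.1, 65.6, 20.8]
ee_rot: [0.998, 0.064, 0.004, -0.002]
contact_force: [0.2, 0.3, 0.3]
gripper_width: -0.2
```

```bash
python3 -c "
from h import *
go(-30,98,17)"
```

```text
t 8.55 st [-28.6  97.6] z 20.8 F st [0.25 0.32] 0.31 j [0.44, 0.47, -0.5, -0.0, -0.6, 1.26] w -0.2
rotvec [-0.0042 -0.0092 -0.0012] shift mm now-frame [-1.4 -0.4  3.8] des-frame [-1.4 -0.4  3.8]
```

Call:
drive_tool --moves '[[[0,0.001,0,0.003,0,-0.004,0],[0,0.0015,0,0,0,0,0],[0,0.0015,0,0,0,0,0],[0,0.0015,0,0,0,0,0],[0,0.0015,0,0,0,0.002,0],[0,0.002,0,0,0,0.002,0]]]'

```text
clock: 9.15
position: [522.3, 65.5, 16.4]
ee_rot: [0.998, 0.063, -0.001, -0.001]
contact_force: [-3.5, 1.5, 1.6]
gripper_width: -0.1
```

```bash
python3 -c "
from h import *
go(-30,98,17)"
```

```text
t 9.15 st [-24.4  97. ] z 16.4 F st [-3.3  1.9] 1.63 j [0.43, 0.48, -0.48, -0.01, -0.61, 1.27] w -0.1
rotvec [-0.0024  0.0028 -0.0026] shift mm now-frame [-5.6 -1.  -0.5] des-frame [-5.6 -1.  -0.6]
```

Call:
drive_tool --moves '[[[0,0.002,0,0,0,0.003,0],[0,0.002,0,0,0,0.003,0],[0,0.002,0,0,0,0.003,0],[0,0.002,0,0,0,0.003,0],[0,0.002,0,0,0,0.002,0]]]'

```text
clock: 9.65
position: [533.4, 67.2, 16.3]
ee_rot: [0.998, 0.063, 0.007, -0.002]
contact_force: [-4.4, 0.3, 0.8]
gripper_width: 0.4
```

```bash
python3 -c "
from h import *
go(-30,98,17)
p,d=arm.get_image('side'); S,m=board('side',p)
for a,b in((-125,-20),):
  for s in(0,1):
    q=S[(S[:,1]>a)&(S[:,1]<b)&((S[:,0]>140) if s else (S[:,0]<30))]; q=q[abs(q[:,0]-np.median(q[:,0]))<8]; print(s,len(q),np.polyfit(q[:,1],q[:,0],1))
"
```

```text
t 9.65 st [-13.2  97.2] z 16.3 F st [-4.34  0.9 ] 0.76 j [0.43, 0.49, -0.47, 0.0, -0.6, 1.27] w 0.4
rotvec [-0.0027 -0.0132 -0.0026] shift mm now-frame [-16.8  -0.8  -1. ] des-frame [-16.8  -0.8  -0.7]
0 44 [ 0.03128939 -4.39548292]
1 40 [1.64205262e-02 1.94701423e+02]
```

Call:
drive_tool --moves '[[[0,0.001,0,0,0,-0.003,0],[0,0.001,0,0,0,-0.003,0]]]'

```text
clock: 9.9
position: [534.6, 67.2, 16.2]
ee_rot: [0.998, 0.063, 0.002, -0.001]
contact_force: [-7.5, 0.8, 3.8]
gripper_width: -0.1
```

```bash
python3 -c "
from h import *
go(-30,98,17)"
```

```text
t 9.9 st [-12.  97.] z 16.2 F st [-7.33  1.8 ] 3.81 j [0.43, 0.5, -0.46, -0.0, -0.61, 1.27] w -0.1
rotvec [-0.0023 -0.0045 -0.003 ] shift mm now-frame [-18.   -0.9  -0.9] des-frame [-18.   -1.   -0.8]
```

The left corner is now against the fence (force up to 7 N). I'll go back to the right side.

Call:
drive_tool --moves '[[[0,-0.02,0,0,0,0,0],[0,-0.015,0,-0.02,0,0,0],[0,0,0,-0.04,0,-0.02,0],[0,0,0,-0.04,0,-0.02,0],[0,0,0.04,-0.02,0,-0.02,0],[0,0,0.04,0,0,0,0],[0,0,0.04,0,0,0,0],[0,0,0.04,0,0,0,0],[0,0,0.024,0,0,0,0],[0,0,0,0,0,0,0],[0,0,0,0,0,0,0]]]'

```text
clock: 11.0
position: [543.0, -126.4, 148.2]
ee_rot: [0.998, 0.067, -0.008, 0.002]
contact_force: [-0.2, -0.2, 0.3]
gripper_width: -0.3
```

```bash
python3 -c "
from h import *
go(-50,-98,60)"
```

```text
t 11.0 st [-28.6 -96. ] z 148.2 F st [-0.27 -0.13] 0.31 j [0.06, 0.35, -0.27, 0.01, -0.96, 1.64] w -0.3
rotvec [0.0039 0.0153 0.0052] shift mm now-frame [-20.1   1.6  88.6] des-frame [-21.4   2.   88.2]
```

Call:
drive_tool --moves '[[[0,-0.022,0.002,0.01,0.004,0.015,0.005],[0,0,0,0.04,0,0,0],[0,0,0,0.035,0,0,0],[0,0,0,0.02,0,0,0],[0,0,0,0.01,0,-0.02,0],[0,0,0,0,0,0,0]]]'

```text
clock: 11.6
position: [527.8, -127.0, 33.9]
ee_rot: [0.998, 0.069, -0.003, 0.002]
contact_force: [0.2, -1.0, 0.3]
gripper_width: 0.2
```

```bash
python3 -c "
from h import *
go(-40,-98,17)"
```

```text
t 11.6 st [-43.8 -94.7] z 33.9 F st [ 0.07 -0.98] 0.26 j [0.06, 0.48, -0.43, 0.01, -0.67, 1.64] w 0.2
rotvec [0.0031 0.006  0.0086] shift mm now-frame [ 3.8  3.3 16.9] des-frame [ 3.8  3.3 16.9]
```

Call:
drive_tool --moves '[[[0,0,0.003,0.009,0.003,0.003,0.008],[0,0,0,0.007,0,0,0],[0,0.003,0,0,0,0,0],[0,0.003,0,0,0,0,0],[0,0.003,0,0,0,0,0],[0,0.003,0,0,0,0,0]]]'

```text
clock: 12.2
position: [544.7, -127.8, 20.6]
ee_rot: [0.998, 0.066, 0.003, 0.0]
contact_force: [0.2, 0.3, -0.0]
gripper_width: 0.4
```

```bash
python3 -c "
from h import *
go(-20,-98,17)"
```

```text
t 12.2 st [-27.1 -97.6] z 20.6 F st [0.25 0.28] -0.03 j [0.06, 0.51, -0.4, 0.0, -0.65, 1.64] w 0.4
rotvec [ 0.0012 -0.0058  0.0021] shift mm now-frame [7.1 0.4 3.6] des-frame [7.1 0.4 3.6]
```

Call:
drive_tool --moves '[[[0,0.002,0,0.003,0,-0.004,0],[0,0.002,0,0,0,0,0],[0,0.0015,0,0,0,0,0],[0,0.0015,0,0,0,0,0],[0,0.0015,0,0,0,0.001,0],[0,0.0015,0,0,0,0.002,0]]]'

```text
clock: 12.8
position: [554.4, -126.6, 17.7]
ee_rot: [0.998, 0.065, 0.001, 0.0]
contact_force: [-4.5, -2.0, 3.3]
gripper_width: 0.1
```

```bash
python3 -c "
from h import *
go(-20,-98,17)"
```

```text
t 12.8 st [-17.3 -97.6] z 17.7 F st [-4.7  -1.45] 3.31 j [0.06, 0.53, -0.38, 0.0, -0.66, 1.64] w 0.1
rotvec [ 0.0009 -0.0017  0.0017] shift mm now-frame [-2.7  0.3  0.7] des-frame [-2.7  0.4  0.7]
```

Call:
drive_tool --moves '[[[0,0.0015,0,0,0,0.002,0],[0,0.0015,0,0,0,0.002,0],[0,0.0015,0,0,0,0.002,0]]]'

```text
clock: 13.1
position: [555.3, -126.7, 17.3]
ee_rot: [0.998, 0.065, 0.0, 0.0]
contact_force: [-3.7, -1.8, 2.9]
gripper_width: -0.2
```

```bash
python3 -c "
from h import *
go(-20,-98,17)"
```

```text
t 13.1 st [-16.4 -97.9] z 17.3 F st [-3.89 -1.3 ] 2.88 j [0.06, 0.53, -0.37, 0.0, -0.66, 1.64] w -0.2
rotvec [ 0.0003 -0.0004  0.0004] shift mm now-frame [-3.6  0.1  0.3] des-frame [-3.6  0.1  0.3]
```

Call:
drive_tool --moves '[[[0,0.002,0,0,0,0.002,0],[0,0.002,0,0,0,0.002,0],[0,0.002,0,0,0,0.002,0]]]'

```text
clock: 13.4
position: [560.3, -126.7, 17.2]
ee_rot: [0.998, 0.064, 0.002, 0.0]
contact_force: [-4.0, -3.0, 2.9]
gripper_width: -0.3
```

```bash
python3 -c "
from h import *
go(-20,-98,17)"
```

```text
t 13.4 st [-11.5 -98.6] z 17.2 F st [-4.37 -2.47] 2.87 j [0.06, 0.54, -0.37, 0.0, -0.66, 1.64] w -0.3
rotvec [ 0.0006 -0.004  -0.0003] shift mm now-frame [-8.5 -0.6  0.1] des-frame [-8.5 -0.6  0.2]
```

Call:
drive_tool --moves '[[[0,0.0015,0,0,0,0,0],[0,0.0015,0,0,0,0,0]]]'

```text
clock: 13.6
position: [560.9, -126.7, 17.0]
ee_rot: [0.998, 0.064, -0.001, 0.0]
contact_force: [-7.4, -1.8, 7.0]
gripper_width: 0.3
```

```bash
python3 -c "
from h import *
go(-20,-98,17)"
```

```text
t 13.6 st [-10.8 -98.6] z 17.0 F st [-7.57 -0.88] 6.98 j [0.06, 0.54, -0.36, 0.0, -0.67, 1.64] w 0.3
rotvec [-0.0001  0.0019 -0.0009] shift mm now-frame [-9.2 -0.6 -0. ] des-frame [-9.2 -0.6 -0. ]
```

Call:
drive_tool --moves '[[[0,0.0015,0,0,0,0,0],[0,0.001,0,0,0,0,0]]]'

```text
clock: 13.8
position: [560.9, -126.5, 16.8]
ee_rot: [0.998, 0.064, -0.004, -0.0]
contact_force: [-5.8, -2.5, 4.1]
gripper_width: 0.0
```

```bash
python3 -c "
from h import *
go(-20,-98,17)"
```

```text
t 13.8 st [-10.9 -98.5] z 16.8 F st [-6.12 -1.72] 4.14 j [0.06, 0.54, -0.35, -0.0, -0.68, 1.64] w 0.0
rotvec [-0.0008  0.0082 -0.0013] shift mm now-frame [-9.1 -0.4 -0.1] des-frame [-9.1 -0.5 -0.2]
```

The tool has stopped against the fence. I'll back off, lift and look.

Call:
drive_tool --moves '[[[0,-0.02,0,0,0,0,0],[0,-0.02,0,-0.02,0,0,0],[0,0,0,-0.04,0,-0.02,0],[0,0,0,-0.04,0,-0.02,0],[0,-0.03,-0.01,-0.02,0,-0.02,0],[0,-0.03,-0.02,0,0,0,0],[0,0,0,0,0,0,0]]]'

```text
clock: 14.5
position: [472.2, -105.2, 145.4]
ee_rot: [0.998, 0.066, -0.018, 0.001]
contact_force: [-0.4, 0.5, 0.4]
gripper_width: 0.2
```

```bash
python3 -c "
from h import *
go(-20,0,130)
for n in('side','top'):
  p,d=arm.get_image(n); cv2.imwrite('pics/%s4.png'%n,cv2.resize(p[140:340,220:440,::-1],None,fx=3.5,fy=3,interpolation=cv2.INTER_CUBIC)); S,m=board(n,p)
  for s in(0,1):
   for a,b in((-125,-25),(25,125)):
    q=S[(S[:,1]>a)&(S[:,1]<b)&((S[:,0]>140) if s else (S[:,0]<30))]; q=q[abs(q[:,0]-np.median(q[:,0]))<8]; print(n,s,a,len(q),np.polyfit(q[:,1],q[:,0],1),np.median(q,0))
"
```

```text
t 14.5 st [-96.  -65.9] z 145.4 F st [-0.3   0.51] 0.41 j [0.12, 0.25, -0.43, 0.0, -0.93, 1.58] w 0.2
rotvec [-0.0004  0.0363  0.0025] shift mm now-frame [ 76.7 -65.7  12.7] des-frame [ 76.  -65.9  15.4]
  return _methods._mean(a, axis=axis, dtype=dtype,
  ret = ret.dtype.type(ret / rcount)
Traceback (most recent call last):
TypeError: expected non-empty vector for x
```

View pics/side4.png

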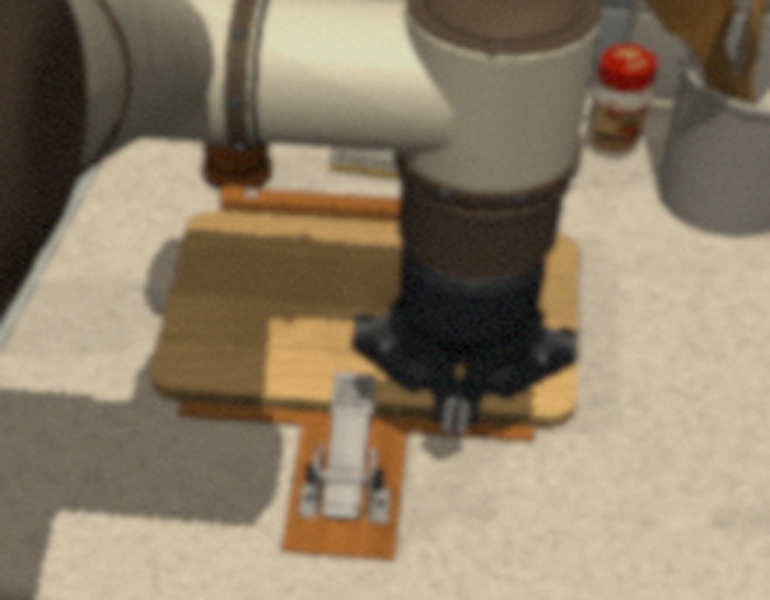

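```bash
sed -i 's/(v>130)/(v>vm)/; s/def board(n,p):/def board(n,p,vm=130):/' h.py; python3 -c "
from h import *
for n in('side',):
  p,d=arm.get_image(n)
  for vm in (70,130):
   S,m=board(n,p,vm)
   for a,b in((-125,-25),(-125,-80),(25,125),(-125,125)):
    q=S[(S[:,1]>a)&(S[:,1]<b)&(S[:,0]<30)&(abs(S[:,1])>24)]; q=q[abs(q[:,0]-np.median(q[:,0]))<6]; print(vm,a,len(q), np.polyfit(q[:,1],q[:,0],1) if len(q)>3 else '',np.median(q,0))
  cv2.imwrite('pics/side5.png',cv2.resize(p[240:330,255:400,::-1],None,fx=5,fy=5,interpolation=cv2.INTER_CUBIC))
"
```

```text
70 -125 4 [ 14.93256004 777.2903781 ] [  9.33761755 -51.42807117]
70 -125 0  [nan nan]
70 25 25 [ 0.02135819 -3.9098384 ] [-1.66170444 93.46737727]
70 -125 37 [-0.01897233  0.1236849 ] [-0.84766963 79.00740798]
130 -125 0  [nan nan]
130 -125 0  [nan nan]
130 25 18 [ 0.05856218 -3.1760221 ] [-0.74256765 45.92803012]
130 -125 18 [ 0.05856218 -3.1760221 ] [-0.74256765 45.92803012]
  return _methods._mean(a, axis=axis, dtype=dtype,
  ret = ret.dtype.type(ret / rcount)
  ret = um.true_divide(
```

View pics/side5.png

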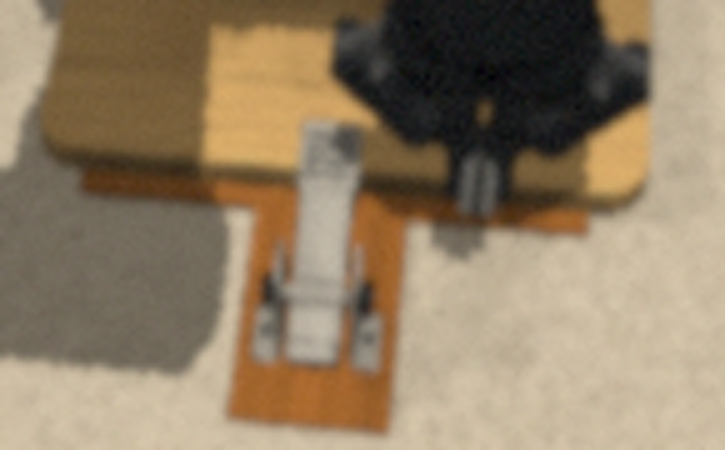

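The plate strip in front of the board looks even at both ends, so the board is about square. I'll check by touch on the left, in case the right push swung that side out.

Call:
drive_tool --moves '[[[0,0.02,-0.04,0,0,0.03,0],[0,0.02,-0.04,0,0,0,0],[0,0,-0.04,0,0,0,0],[0,0,-0.03,0,0,0,0],[0,0,0,0,0,0,0],[0,0,0,0,0,0,0]]]'

```text
clock: 15.2
position: [507.7, 56.3, 143.3]
ee_rot: [0.998, 0.065, 0.005, -0.001]
contact_force: [0.8, -0.4, 0.2]
gripper_width: -0.2
```

```bash
python3 -c "
from h import *
go(-45,98,17)"
```

```text
t 15.2 st [-40.1  89.7] z 143.3 F st [ 0.7  -0.49] 0.24 j [0.43, 0.27, -0.4, 0.0, -0.88, 1.27] w -0.2
rotvec [-0.0009 -0.0102  0.0011] shift mm now-frame [ -6.2  -8.2 126.2] des-frame [ -4.9  -8.3 126.3]
```

Call:
drive_tool --moves '[[[0,-0.005,-0.008,0.04,0,-0.01,0],[0,0,0,0.04,0,0,0],[0,0,0,0.025,0,-0.01,0],[0,0,0,0.012,0,-0.01,0],[0,0,0,0,0,0,0],[0,0,0,0,0,0,0]]]'

```text
clock: 15.8
position: [510.1, 62.3, 23.3]
ee_rot: [0.998, 0.063, -0.005, -0.001]
contact_force: [1.3, 0.7, 0.1]
gripper_width: 0.1
```

```bash
python3 -c "
from h import *
go(-30,98,17)"
```

```text
t 15.8 st [-37.   95.3] z 23.3 F st [1.43 0.54] 0.07 j [0.43, 0.46, -0.5, -0.01, -0.62, 1.27] w 0.1
rotvec [-0.0028  0.0103 -0.0038] shift mm now-frame [ 7.  -2.7  6.3] des-frame [ 7.  -2.7  6.3]
```

Call:
drive_tool --moves '[[[0,0.004,-0.002,0.005,0,0.01,0],[0,0.004,0,0,0,0,0],[0,0.004,0,0,0,0,0],[0,0.003,0,0,0,0,0],[0,0.003,0,0,0,0,0],[0,0.001,0,0,0,0,0]]]'

```text
clock: 16.4
position: [533.7, 67.9, 22.8]
ee_rot: [0.998, 0.063, 0.005, -0.003]
contact_force: [0.7, -0.3, -0.3]
gripper_width: 0.2
```

```bash
python3 -c "
from h import *
go(-12,98,17)"
```

```text
t 16.4 st [-12.9  97.9] z 22.8 F st [ 0.67 -0.43] -0.33 j [0.43, 0.48, -0.46, -0.0, -0.62, 1.27] w 0.2
rotvec [-0.0053 -0.0109 -0.0036] shift mm now-frame [ 0.8 -0.1  5.8] des-frame [ 0.9 -0.1  5.8]
```

Call:
drive_tool --moves '[[[0,0.001,0,0.002,0,-0.005,0],[0,0.001,0,0,0,0,0],[0,0.001,0,0,0,0,0]]]'

```text
clock: 16.7
position: [535.4, 68.0, 20.4]
ee_rot: [0.998, 0.062, 0.001, -0.003]
contact_force: [-2.4, -0.1, 1.3]
gripper_width: -0.2
```

```bash
python3 -c "
from h import *
go(-12,98,17)"
```

```text
t 16.7 st [-11.2  97.8] z 20.4 F st [-2.34  0.21] 1.31 j [0.42, 0.49, -0.45, -0.01, -0.63, 1.28] w -0.2
rotvec [-0.005  -0.0021 -0.004 ] shift mm now-frame [-0.8 -0.2  3.4] des-frame [-0.8 -0.2  3.4]
```

Call:
drive_tool --moves '[[[0,0.0015,0,0,0,0,0],[0,0.0015,0,0,0,0,0]]]'

```text
clock: 16.9
position: [535.4, 67.6, 19.8]
ee_rot: [0.998, 0.062, -0.002, -0.002]
contact_force: [-5.0, 0.7, 4.1]
gripper_width: -0.0
```

```bash
python3 -c "
from h import *
go(-12,98,17)"
```

```text
t 16.9 st [-11.2  97.3] z 19.8 F st [-4.85  1.38] 4.09 j [0.42, 0.49, -0.44, -0.01, -0.64, 1.28] w -0.0
rotvec [-0.0039  0.0047 -0.0047] shift mm now-frame [-0.8 -0.7  2.8] des-frame [-0.8 -0.7  2.8]
```

Square and snug by touch: both sides stop within 0.3 mm of each other (left -11.2, right -10.9). Next is the catch. I'll lift and move above the nose.

Call:
drive_tool --moves '[[[0,-0.02,0,0,0,0,0],[0,-0.01,0,-0.02,0,0,0],[0,0,0,-0.04,0,-0.02,0],[0,0,0,-0.04,0,-0.02,0],[0,0,0,-0.015,0,-0.02,0],[0,0,0.04,0,0,0,0],[0,0,0.04,0,0,0,0],[0,0,0,0,0,0,0],[0,0,0,0,0,0,0]]]'

```text
clock: 17.8
position: [527.1, -16.4, 142.0]
ee_rot: [0.998, 0.065, -0.021, -0.0]
contact_force: [0.5, -0.1, 0.3]
gripper_width: 0.1
```

```bash
python3 -c "
from h import *
go(-18,0,100)"
```

```text
t 17.8 st [-30.3  15.1] z 142.0 F st [ 0.52 -0.13] 0.27 j [0.27, 0.33, -0.32, -0.01, -0.96, 1.44] w 0.1
rotvec [-0.0037  0.0426  0.0004] shift mm now-frame [14.  15.2 41.4] des-frame [12.3 15.1 42. ]
```

Call:
drive_tool --moves '[[[0,0.012,0.015,0,-0.003,0.042,0],[0,0,0,0.012,0,0,0],[0,0,0,0.012,0,0,0],[0,0,0,0.008,0,0,0],[0,0,0,0,0,0,0]]]'

```text
clock: 18.3
position: [544.3, -27.0, 109.0]
ee_rot: [0.998, 0.067, 0.004, -0.001]
contact_force: [0.1, 0.7, -0.7]
gripper_width: -0.0
```

```bash
python3 -c "
from h import *
go(-18,0,90)
p,d=arm.get_image('side'); cv2.imwrite('pics/side6.png',cv2.resize(p[200:340,240:420,::-1],None,fx=4,fy=4,interpolation=cv2.INTER_CUBIC))
"
```

```text
t 18.3 st [-14.5   2.4] z 109.0 F st [0.21 0.67] -0.67 j [0.25, 0.37, -0.36, 0.0, -0.83, 1.46] w -0.0
rotvec [-0.0006 -0.0079  0.0045] shift mm now-frame [-3.7  2.4 18.9] des-frame [-3.5  2.4 19. ]
```

View pics/side6.png

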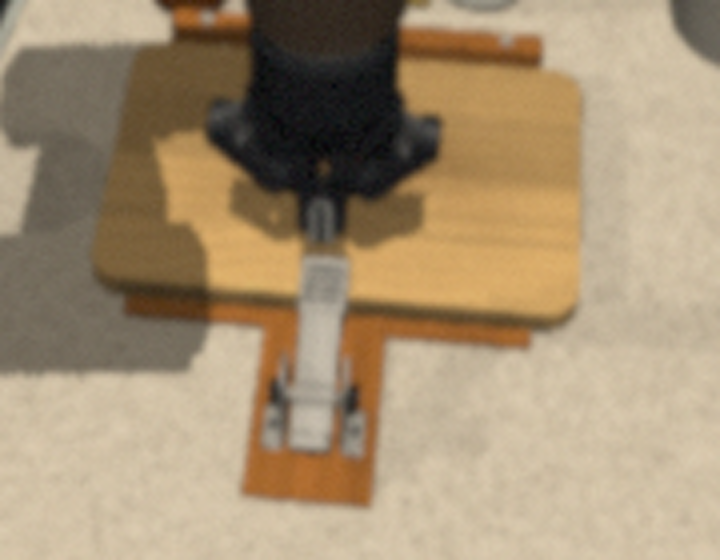

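The finger lines up with the nose, and the board is square. I'll go down to feel for the nose.

Call:
drive_tool --moves '[[[0,-0.004,0.002,0.006,0,-0.008,0.004],[0,0,0,0.006,0,0,0],[0,0,0,0.005,0,0,0],[0,0,0,0.003,0,0,0]]]'

```text
clock: 18.75
position: [542.1, -28.6, 89.6]
ee_rot: [0.998, 0.065, 0.002, -0.0]
contact_force: [0.1, -0.3, -0.5]
gripper_width: -0.2
```

```bash
python3 -c "
from h import *
go(-18,0,80)"
```

```text
t 18.75 st [-16.9   1.1] z 89.6 F st [ 0.02 -0.3 ] -0.55 j [0.25, 0.39, -0.38, -0.0, -0.79, 1.46] w -0.2
rotvec [-0.0006 -0.004   0.002 ] shift mm now-frame [-1.2  1.1  9.6] des-frame [-1.1  1.1  9.6]
```

Call:
drive_tool --moves '[[[0,-0.001,0.001,0.002,0,-0.004,0.002],[0,0,0,0.002,0,0,0],[0,0,0,0.002,0,0,0],[0,0,0,0.0015,0,0,0]]]'

```text
clock: 19.15
position: [541.7, -30.0, 81.9]
ee_rot: [0.998, 0.064, 0.0, -0.0]
contact_force: [-2.5, -0.2, 5.8]
gripper_width: -0.3
```

```bash
python3 -c "
from h import *
go(-18,0,80)"
```

```text
t 19.15 st [-17.5  -0.2] z 81.9 F st [-2.54  0.14] 5.76 j [0.24, 0.4, -0.39, -0.0, -0.78, 1.46] w -0.3
rotvec [-0.0002 -0.0004  0.0001] shift mm now-frame [-0.5 -0.2  1.9] des-frame [-0.5 -0.2  1.9]
```

Call:
drive_tool --moves '[[[0,0,0,0.002,0,0,0],[0,0,0,0.002,0,0,0],[0,0,0,0.002,0,0,0]]]'

```text
clock: 19.45
position: [543.2, -29.9, 78.9]
ee_rot: [0.998, 0.065, 0.002, 0.0]
contact_force: [-1.8, 1.4, 5.8]
gripper_width: -0.0
```

```bash
python3 -c "
from h import *
go(-18,0,80)"
```

```text
t 19.45 st [-16.   -0.3] z 78.9 F st [-1.64  1.62] 5.78 j [0.24, 0.41, -0.39, 0.0, -0.77, 1.46] w -0.0
rotvec [ 0.0007 -0.0041  0.0017] shift mm now-frame [-2.  -0.3 -1.1] des-frame [-2.  -0.3 -1.1]
```

Call:
drive_tool --moves '[[[0,-0.001,0,0.002,0,-0.002,0],[0,-0.0005,0,0.0025,0,0,0],[0,-0.0005,0,0.0025,0,0,0],[0,-0.0005,0,0.0025,0,0,0]]]'

```text
clock: 19.85
position: [544.9, -29.5, 74.6]
ee_rot: [0.998, 0.067, 0.007, 0.0]
contact_force: [-0.9, 0.7, 5.3]
gripper_width: 0.2
```

```bash
python3 -c "
from h import *
go(-18,0,80)"
```

```text
t 19.85 st [-14.2  -0.2] z 74.6 F st [-0.8   0.77] 5.27 j [0.24, 0.41, -0.4, 0.0, -0.75, 1.46] w 0.2
rotvec [ 0.0016 -0.0131  0.0045] shift mm now-frame [-3.7 -0.2 -5.5] des-frame [-3.8 -0.2 -5.4]
```

Call:
drive_tool --moves '[[[0,-0.0015,0,0.0025,0,-0.006,0.002],[0,-0.0015,0,0.0025,0,-0.005,0.002],[0,-0.0015,0,0.0025,0,-0.004,0],[0,-0.0015,0,0.0025,0,-0.003,0]]]'

```text
clock: 20.25
position: [546.3, -29.3, 70.2]
ee_rot: [0.998, 0.066, 0.006, 0.001]
contact_force: [0.8, 0.3, 4.4]
gripper_width: -0.5
```

```bash
python3 -c "
from h import *
go(-18,0,80)"
```

```text
t 20.25 st [-12.8  -0.1] z 70.2 F st [0.88 0.2 ] 4.36 j [0.25, 0.42, -0.4, 0.01, -0.74, 1.45] w -0.5
rotvec [ 0.0026 -0.0128  0.0039] shift mm now-frame [-5.1 -0.1 -9.9] des-frame [-5.2 -0.1 -9.8]
```

Call:
drive_tool --moves '[[[0,-0.001,0,0.003,0,-0.006,0],[0,-0.001,0,0.003,0,-0.005,0],[0,-0.001,0,0.003,0,-0.004,0],[0,-0.001,0,0.003,0,-0.004,0]]]'

```text
clock: 20.65
position: [546.8, -29.1, 59.7]
ee_rot: [0.998, 0.067, 0.002, 0.001]
contact_force: [1.8, 0.2, 1.4]
gripper_width: 0.0
```

```bash
python3 -c "
from h import *
go(-18,0,80)"
```

```text
t 20.65 st [-12.3  -0. ] z 59.7 F st [ 1.83 -0.06] 1.4 j [0.24, 0.44, -0.4, 0.0, -0.73, 1.46] w 0.0
rotvec [ 0.0027 -0.0033  0.0054] shift mm now-frame [ -5.6   0.  -20.3] des-frame [ -5.7  -0.  -20.3]
```

Call:
drive_tool --moves '[[[0,0,0,0.0015,0,0,0],[0,0,0,0.0015,0,0,0],[0,0,0,0.0015,0,0,0]]]'

```text
clock: 20.95
position: [541.9, -29.8, 51.6]
ee_rot: [0.998, 0.066, -0.004, 0.001]
contact_force: [-1.0, -0.4, -0.1]
gripper_width: 0.0
```

```bash
python3 -c "
from h import *
go(-18,0,80)"
```

```text
t 20.95 st [-17.3  -0.1] z 51.6 F st [-1.09 -0.27] -0.06 j [0.24, 0.45, -0.41, 0.0, -0.72, 1.46] w 0.0
rotvec [0.0023 0.0082 0.0034] shift mm now-frame [ -1.   -0.  -28.4] des-frame [ -0.7  -0.1 -28.4]
```

The force is gone and the finger is at z ≈ 51.6. I'll feel gently for the hard stop.

Call:
drive_tool --moves '[[[0,0,0,0.001,0,0,0],[0,0,0,0.001,0,0,0]]]'

```text
clock: 21.15
position: [541.5, -30.0, 49.9]
ee_rot: [0.998, 0.066, -0.005, 0.002]
contact_force: [-2.5, 0.9, 10.7]
gripper_width: 0.4
```

```bash
python3 -c "
from h import *
go(-18,0,80)"
```

```text
t 21.15 st [-17.7  -0.2] z 49.9 F st [-2.35  1.23] 10.75 j [0.24, 0.45, -0.41, 0.0, -0.72, 1.46] w 0.4
rotvec [0.003  0.0096 0.004 ] shift mm now-frame [ -0.6  -0.1 -30.1] des-frame [ -0.3  -0.2 -30.1]
```

That's the hard stop, at 10.7 N. I'll lift off and look.

Call:
drive_tool --moves '[[[0,0,0,-0.005,0,0,0],[0,0,0,-0.03,0,0,0],[0,0,0,-0.04,0,-0.02,0],[0,0,0,-0.04,0,-0.02,0],[0,0,-0.05,-0.03,0,-0.02,0],[0,0,-0.05,0,0,0,0],[0,0,-0.05,0,0,0,0],[0,0,-0.05,0,0,0,0],[0,0,-0.05,0,0,0,0],[0,0,-0.05,0,0,0,0],[0,0,0,0,0,0,0],[0,0,0,0,0,0,0]]]'

```text
clock: 22.35
position: [500.6, 265.0, 193.0]
ee_rot: [0.997, 0.063, -0.043, 0.004]
contact_force: [-0.3, -1.1, 0.3]
gripper_width: -0.0
```

```bash
python3 -c "
from h import *
go(-18,0,80)
for n in('side','top'):
  p,d=arm.get_image(n); cv2.imwrite('pics/%s7.png'%n,cv2.resize(p[140:340,220:440,::-1],None,fx=3.5,fy=3,interpolation=cv2.INTER_CUBIC)); S,m=board(n,p,90)
  for s in(0,1):
   for a,b in((-125,-45),(45,125)):
    q=S[(S[:,1]>a)&(S[:,1]<b)&((S[:,0]>140) if s else (S[:,0]<30))]
    if len(q)>5: print(n,s,a,len(q),np.polyfit(q[:,1],q[:,0],1),np.median(q,0))
"
```

```text
t 22.35 st [-20.3 297.6] z 193.0 F st [-0.48 -1.08] 0.25 j [0.75, 0.36, -0.12, -0.05, -1.17, 0.97] w -0.0
rotvec [ 0.0017  0.0861 -0.0025] shift mm now-frame [ 12.8 297.4 112.8] des-frame [  2.3 297.6 113. ]
side 0 -125 34 [ -0.0199622  -10.68350565] [ -8.99234061 -84.9458435 ]
side 0 45 33 [-0.02198299 -8.10051505] [-9.99312898 84.94768625]
side 1 -125 30 [4.03437636e-03 1.98041074e+02] [197.67532084 -85.58905953]
side 1 45 29 [1.28309891e-03 1.97902622e+02] [197.94912221  85.10744317]
top 0 -125 33 [-0.00787704 -1.10395457] [ -0.41380167 -84.10899119]
top 0 45 33 [ 0.01424689 -2.18221373] [-0.99233287 84.71572582]
top 1 -125 33 [1.58725126e-03 1.98097975e+02] [197.9891082  -85.08181947]
top 1 45 32 [3.73350855e-03 1.97524550e+02] [197.85676053  84.85289447]
```

View pics/side7.png

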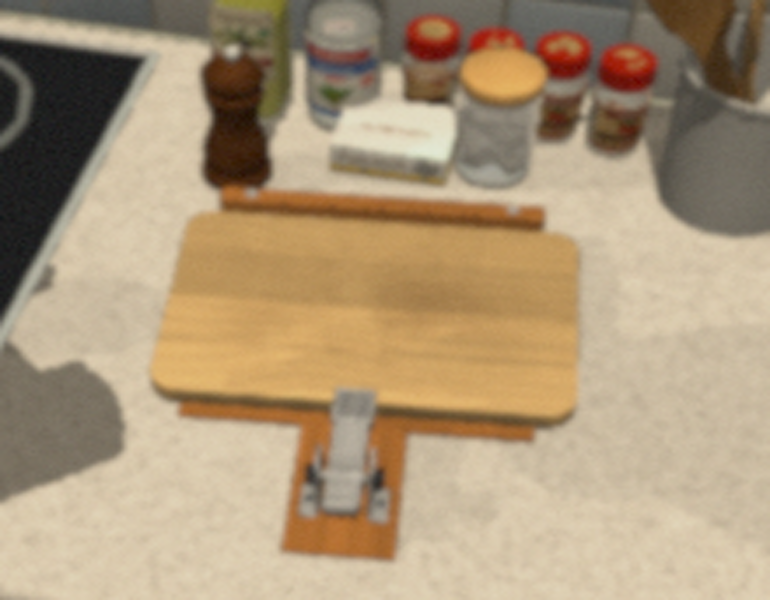

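View pics/top7.png

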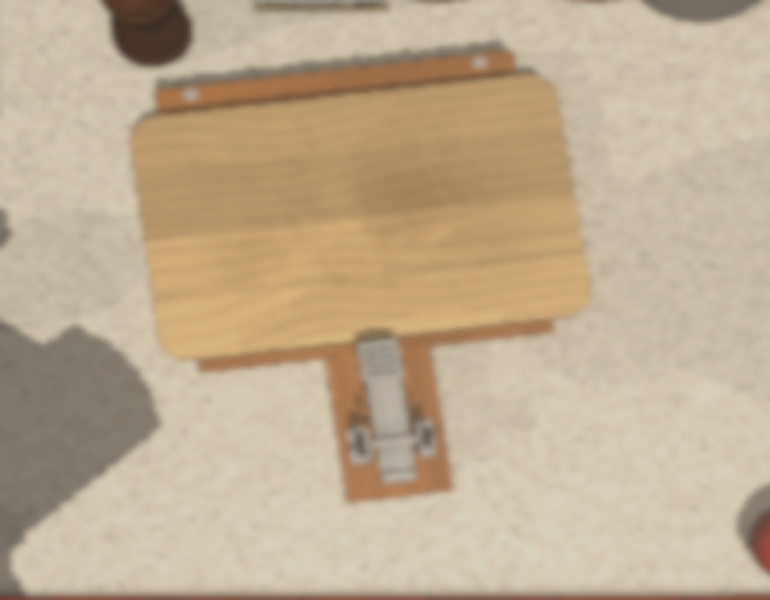

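Both views show the board flush with the fence and the nose down at the board's near edge. One last depth check that the nose is level, and a check of the bystanders.

```bash
python3 -c "
from h import *
p,d=arm.get_image('side'); D0=np.load('side0.npz')
for s in(-70,-50,-35,-20,-10):
  u,v=proj('side',[*wo((s,0)),50]); u=int(round(u));v=int(round(v))
  print(s,np.median([dep('side',u+i,v+j,d)[2] for i in(-1,0,1) for j in(-1,0,1)]).round(1))
a=cv2.absdiff(p,D0['p']).max(2)
for n,(x0,x1,y0,y1) in dict(mug=(160,215,200,258),garlic=(158,192,290,318),timer=(418,455,342,378)).items(): print(n,np.median(a[y0:y1,x0:x1]))
cv2.imwrite('pics/side8.png',p[:,:,::-1])
"
```

```text
-70 51.9
-50 53.0
-35 51.3
-20 53.1
-10 53.3
mug 18.0
garlic 8.0
timer 4.0
```

View pics/side8.png

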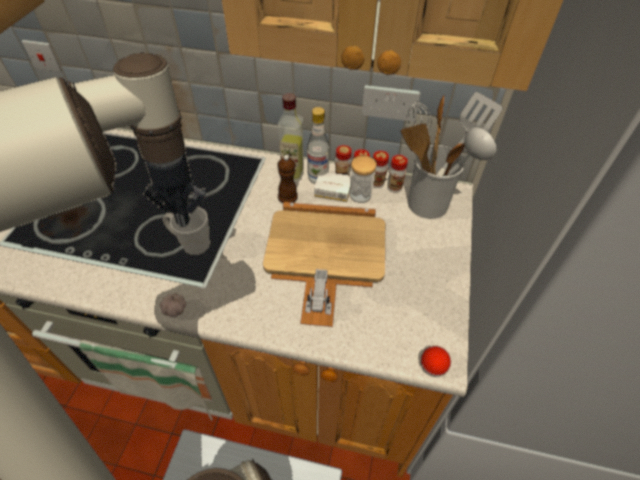

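The nose is level at 51–53 mm, so the catch is shut. The mug, garlic and timer are where they were, and the arm hovers clear of everything.

```bash
python3 -c "
from bench import arm
print(arm.job_done())"
```

```text
the job is handed in; nothing more can be done
None
```

The board is home against the fence and the catch is snapped shut. I handed the job in at about 22.5 s of the 64 s allowed; no verdict is reported.

**Board:** I pushed its near edge with the shut fingers on the right, left, then right again, and touched the left once more to check. With the fence reached, the finger stopped within 0.3 mm of the same place on both sides. The top view puts the board's edges within about 2 mm of home and well under 0.01 rad askew.

**Catch:** I pressed the nose at about station x = -12 to -18 mm, y = 0. The force eased from about 6 N to zero by z ≈ 52 mm, and then I felt the hard stop. Afterwards the nose measured level along its length, at 51–53 mm.

**Forces:** The highest readings, taken only at the end of each move, were about 10 N on the board and 11 N on the catch at its stop.

**Checks that disagreed:** The last side-view fit put the board's near edge 9–10 mm short. I think my colour mask ran into the shaded front face of the board and the plate strip. Touch, both views of the far edge and the top view of the near edge all say it is home.

**Other things:** The mug, garlic and timer look unmoved in the last picture, and the arm was clear of everything.

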